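# Tuck a vent flashing under the lapped shingle of a little animal house

## Task

The little wooden animal house is being mended for the garage sale. Pick up the sheet-steel vent flashing by its collar, bring it down to the bare roof board and slide it square up the slope, long apron first, so that its upper edge goes under the lapped shingle without lifting that shingle, until the whole vent hole in the board shows inside the collar. Finish while still gripping the collar and pressing the flashing flat and firmly onto the board, with clearly more than its own weight (about a kilogram's push, do not lean on it hard), and leave everything else where it is.

Things in the scene. Friction and masses are not known exactly. Their poses are not given: they have to be found in the camera images.
- vent: Flashing, loose on the table, about 0.22 kg: dark steel plate 125 (x) by 120 (y) by 3 mm with an open round collar, 50 mm outside, 44 inside, top 60 mm above the plate's underside; a seam 58 mm wide, 6 mm high rings its foot. Origin: collar axis, underside of plate; z up. Plate reaches 75 mm to -x (long apron, the upper edge on the roof) and 50 mm to +x. It starts with -x roughly to the robot.
- vent_edge (a point): Middle of the flashing's upper edge (end of the long apron), on the underside: 75 mm from the collar's axis, at (-0.075, 0, 0) in the flashing's frame.
- roof: Fixed sloping roof board, bare plywood, 340 mm along the slope, 320 mm wide, pitch 0.20 rad, high side towards the robot. Origin: centre of the 28 mm vent hole on the upper face, 140 mm above the table. x down the slope (away from the robot), y across, z square out. Eaves at x = 0.14, ridge -0.20 with a batten to z = 0.022. Bare between two 8 mm shingles at |y| = 0.087 to 0.16.
- shingle (a joint): Lift (rad) of the middle shingle of the upper course (wood, 152 mm wide, 162 mm long, 8 mm thick, 70 g): 0 = lying down as at the start, positive = lower edge raised, about a nail line 127 mm up the slope from that edge. A push of 0.3 N at the edge starts to lift it; it falls back by itself.
- shingle_edge (a point): Middle of that shingle's lower edge, on its underside: (-0.038, 0, 0.009) in the roof's frame when down. The upper course lies from here to the ridge, its top 17 mm above the board at this edge. Under it is an open slot, 9 mm high at the mouth, 7 mm high 40 mm in. With the collar round the hole, the flashing reaches 37 mm in.
- hammer: Bystander: hammer lying on the table at the right end. Origin on its underside.
- plate: Bystander: blue plate, 170 mm across, 18 mm high, beyond the work. Origin under its centre.
- jar: Bystander: glass jar with a steel lid, 64 mm across, 85 mm high, beyond the work. Origin under its centre.
- pot: Bystander: terracotta flowerpot, 100 mm across the rim, 85 mm high, at the left end. Origin under its centre.
Things that resemble listed ones, but are neither listed nor needed, are in the scene too. What is shaped like the vent but blue or purple is not meant.

How it is judged:
By the outcome, as a careful person would: the job done as asked, in the order asked, and still so for the second after the job is handed in, while the arm keeps its last pose, push and grip.
It also fails if it takes over 42 s, if anything falls off the work surface, if the arm or the gripper's body presses on something with over 40 N, if the wrist force passes 120 N, or if a joint passes its speed limit or range.

## Robot

A 6-joint arm with a two-finger parallel gripper is mounted at the origin on the work surface. World frame = base frame: x ahead of the robot, y to its left, z up, the work surface at z = 0. Lengths are in m, angles in rad, forces in N, time in s.
With the tool pointing down it reaches from about 0.225 to 0.875 m from the base axis. Payload 3.4 kg.
Tool frame: the origin (TCP) lies between the finger pads; the fingertips stand 11 mm ahead of it and the grasp point (between the pads) lies 8 mm behind it (tips_ahead is the distance from the TCP to the fingertips, in m); z points along the fingers, x is the direction in which the jaws open and shut, and the axes are right-handed (so a half turn about z gives the same grasp; the last joint's range is limited). The gripper opens to 85 mm and grips with 20 to 120 N. Pads are 22 mm wide; open, the fingers measure 114 mm over their backs; the gripper's body (76 mm by 85 mm) begins 54 mm behind the grasp point. The pads swing forward as they close: fully open they stand 13 mm farther back than shut.
Start: joints at [1.147, 0.276, 1.505, -0, 1.361, -0.121], TCP at [0.171, 0.549, 0.242] pointing down, gripper open.
Joint ranges: [-2.89, 2.89], [-0.75, 2.08], [0.22, 2.7], [-1.18, 4.32], [0.11, 2.71], [-2.7, 2.7]. Speed limits (rad/s): [2.57, 2.57, 3.14, 3.14, 3.14, 3.14].

## Interface

Orientations are given as a unit quaternion [w, x, y, z].
In Python, from rig import get_state, get_image, sign_off, masks_of, tips_ahead gives the robot as it stands.
- The arm moves only by the tool play_rows, never from a script. Its argument "series" is a list of rows, each an object of numbers: "fingers": the closure, from -1 (fully open) to 1 (shut); "dx", "dy", "dz": the shift along the world's x, y, z in mm; "turn": the turn about the world's z in rad. A call has 1 to 20 rows; each row shifts and turns the pose as measured when the row begins; what a row does not reach is not made up. A row lasts 1/12 s, in which the tool goes at most 41.7 mm and 7.16 degrees, less where a joint would pass 70% of its speed; a pose out of reach is approached as far as the arm can. A call with a gripper value outside its range is refused whole. The fingers move at their own pace and stop on an object; "squeeze" is the grip in N (left out, the last holds). Time passes only in rows, so rows that do not move let the fingers close. It gives the time, the measured TCP pose, the force and the opening at its end, in the units of the state.
- get_state(): the state, without advancing time (a new reading comes with each control period).
- get_image(name): name is "side" or "top"; returns a dict with "pixels" (400x640x3 uint8, red, green, blue), "vfov" (degrees; the focal length in pixels is half the picture's height over the tangent of half this angle, whatever the lens; pixels are square), "cx", "cy" (the principal point, pixels), "rvec" (rotation vector, rad) and "tvec" (3), from world to camera coordinates, as OpenCV has them. Camera axes: x right, y down, z forward; pixel columns grow to the right and rows downward; lengths in m; the calibration is good to about 2 mm. A picture is of the moment at which its call begins. There is no depth.
- sign_off(): hands the job in, once; it reports no verdict.
Trained networks look in a picture, given as the dict that the camera call returned (one of the last four; its "shot" number tells which), for a name from the list of things; names that differ only in an ending like _2 or _b are one class to them, and where a whole thing is asked for, a point or a joint stands for the part that bears it (a point fixed in the world has none). Each returns a list of dicts, best first, with "p" (0 to 1); they miss things now and then, are a little off and sometimes report something else, mostly with a low value. They report only what shows in the picture. A call takes as long as a camera call. They do not tell look-alikes from the thing itself.
- masks_of(picture, label): "region" (400x640 bool, what is visible of it) and "xy" ([column, row] in pixels, amid what is visible of it).
The state is a dict: "clock": time; "qpos": joint angles; "qd": joint speeds; "effort": joint torques, N m; "position": TCP position; "ee_rot": TCP orientation; "contact_force": force on the tool from outside, world axes, zero at the start; "moment": the same for the moment, N m; "width": finger opening in m.
Only numpy, scipy, OpenCV 4.12 (cv2) and the standard library are available. Lean on these libraries where they do the work, as an engineer would, in place of code of your own. Each camera call takes 0.05 s, during which the arm holds its last target. There are 200 camera calls.

## Working session

There is one attempt and no reset: what is moved stays moved. The work goes in short steps, Python scripts to look and compute and a tool call to move; the robot and the scene stay as the last step left them, time stands still between calls to the robot, and variables do not carry over. Pictures are saved under pics/ and viewed, about 8 in all and at most 12, crops included, and the job is handed in when it is done.

Besides the shell and the picture viewer there is one more tool, called after "Request:" by a JSON object that holds its "name" and its "arguments". play_rows: Moves the arm, as the interface text tells. Its arguments: {"type":"object","properties":{"series":{"type":"array"},"squeeze":{"type":"number"}},"required":["series"]}

```bash
mkdir -p pics; ls; cat > h.py <<'E'
import numpy as np, cv2
from rig import *
def cam(d):
    f=200/np.tan(np.radians(d["vfov"])/2)
    K=np.array([[f,0,d["cx"]],[0,f,d["cy"]],[0,0,1.]])
    R=cv2.Rodrigues(np.array(d["rvec"],float))[0]
    return K,R,np.array(d["tvec"],float)
def proj(d,P):
    K,R,t=cam(d); p=(K@(R@np.atleast_2d(P).T+t[:,None])); return (p[:2]/p[2]).T
def onplane(d,uv,z=0,n=None,p0=None):
    K,R,t=cam(d); c=-R.T@t
    n=np.array([0,0,1.]) if n is None else n
    p0=np.array([0,0,z]) if p0 is None else p0
    r=(R.T@np.linalg.inv(K)@np.c_[np.atleast_2d(uv),np.ones(len(np.atleast_2d(uv)))].T).T
    return c+r*((p0-c)@n/(r@n))[:,None]
def save(d,name,s=1,crop=None):
    im=cv2.cvtColor(np.array(d["pixels"]),cv2.COLOR_RGB2BGR)
    if crop: im=im[crop[1]:crop[3],crop[0]:crop[2]]
    cv2.imwrite("pics/"+name,cv2.resize(im,None,fx=s,fy=s,interpolation=cv2.INTER_CUBIC))
E
python3 - <<'E'
from h import *
s=get_state(); print({k:np.round(v,3) for k,v in s.items()}, tips_ahead if not callable(tips_ahead) else tips_ahead())
for n in("side","top"):
    d=get_image(n); save(d,n+"0.png"); K,R,t=cam(d); print(n,K[0,0],"cam",np.round(-R.T@t,3), "axes",np.round(R,2).tolist())
    for l in("vent","vent_edge","roof","shingle","hammer","plate","jar","pot"):
        for m in masks_of(d,l)[:3]: print(l,round(m["p"],2),np.round(m["xy"]),m["region"].sum())
E
```

```text
pics
{'clock': np.float64(0.0), 'qpos': array([ 1.147,  0.277,  1.506,  0.   ,  1.361, -0.121]), 'qd': array([ 0.001, -0.002, -0.001,  0.   ,  0.   ,  0.001]), 'effort': array([ 2.0000e-03, -4.1678e+01, -2.4581e+01,  0.0000e+00,  1.1000e-02,
        0.0000e+00]), 'position': array([0.171, 0.548, 0.241]), 'ee_rot': array([ 0.   ,  0.806,  0.592, -0.001]), 'contact_force': array([-0.968,  0.052,  0.449]), 'moment': array([ 0.018, -0.01 ,  0.015]), 'width': np.float64(0.085)} 0.011
side 426.52906651020413 cam [ 0.016 -0.754  1.129] axes [[0.8, -0.6, -0.01], [-0.44, -0.58, -0.68], [0.4, 0.55, -0.73]]
vent 0.89 [215. 169.] 784
vent 0.85 [227. 205.] 944
vent 0.8 [283. 188.] 830
vent_edge 0.96 [281. 189.] 844
vent_edge 0.85 [307. 151.] 648
vent_edge 0.68 [396. 207.] 386
roof 0.76 [348. 239.] 10249
roof 0.64 [418. 344.] 1197
shingle 0.97 [335. 245.] 1867
hammer 0.79 [422. 344.] 1140
plate 0.7 [370. 181.] 1048
jar 0.78 [395. 210.] 366
pot 0.75 [240. 137.] 580
top 405.5620014287478 cam [0.471 0.01  1.558] axes [[0.02, -1.0, 0.01], [-1.0, -0.02, -0.07], [0.07, -0.0, -1.0]]
vent 0.89 [239. 160.] 959
vent 0.81 [202. 251.] 983
vent 0.71 [266. 213.] 919
vent_edge 0.84 [199. 251.] 960
vent_edge 0.82 [264. 211.] 968
vent_edge 0.58 [238. 158.] 932
roof 0.58 [380. 217.] 9436
roof 0.49 [459. 226.] 548
shingle 0.89 [380. 238.] 1660
hammer 0.69 [460. 221.] 587
plate 0.61 [309. 143.] 1532
jar 0.62 [360. 149.] 260
pot 0.74 [378. 237.] 1635
pot 0.67 [175. 205.] 691
```

View pics/side0.png

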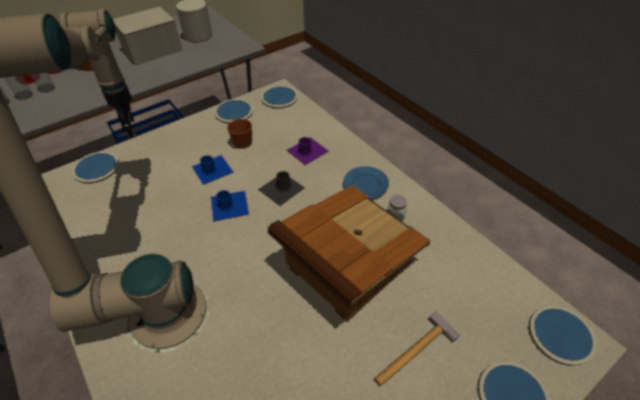

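View pics/top0.png

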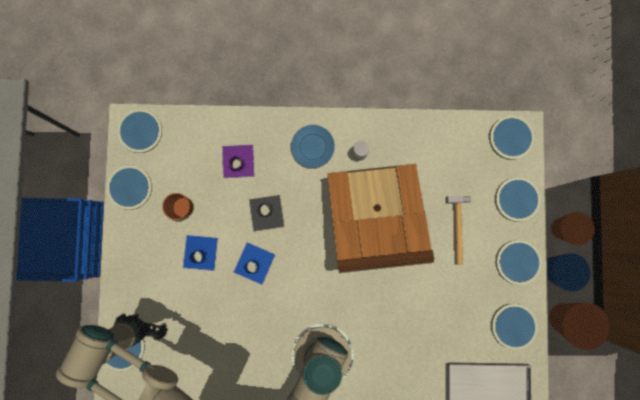

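The dark vent is at top (266,213) and side (283,188), and the vent hole in the bare board is at top (377,208) and side (358,231). Next I measure the poses of both.

```bash
cat >> h.py <<'E'
def quad(g,seed,r,thr,dark=True,s=8):
    """subpixel 4 corners (image px) of blob about seed in gray g"""
    x0,y0=int(seed[0]-r),int(seed[1]-r)
    c=g[y0:y0+2*r,x0:x0+2*r].astype(np.float32)
    c=cv2.resize(c,None,fx=s,fy=s,interpolation=cv2.INTER_CUBIC)
    m=((c<thr) if dark else (c>thr)).astype(np.uint8)
    m=cv2.morphologyEx(m,cv2.MORPH_OPEN,np.ones((9,9)))
    n,l,st,ce=cv2.connectedComponentsWithStats(m)
    k=1+np.argmax(st[1:,4]); ct=max(cv2.findContours((l==k).astype(np.uint8),cv2.RETR_EXTERNAL,cv2.CHAIN_APPROX_NONE)[0],key=cv2.contourArea)
    h=cv2.convexHull(ct)[:,0].astype(float)
    tr=lambda p:(p+0.5)/s-0.5+[x0,y0]
    return tr(h),st[k,4]/s/s
def hole(g,seed,r=7):
    x0,y0=int(seed[0])-r,int(seed[1])-r
    c=g[y0:y0+2*r+1,x0:x0+2*r+1].astype(float); w=np.clip(np.median(c)-15-c,0,None)
    yy,xx=np.mgrid[0:2*r+1,0:2*r+1]; return np.array([(w*xx).sum(),(w*yy).sum()])/w.sum()+[x0,y0]
def tri(ds,uvs):
    Ps=[cam(d)[0]@np.c_[cam(d)[1],cam(d)[2]] for d in ds]
    X=cv2.triangulatePoints(Ps[0],Ps[1],np.array(uvs[0]).reshape(2,1),np.array(uvs[1]).reshape(2,1)); return (X[:3]/X[3])[:,0]
E
python3 - <<'E'
from h import *
ds=[get_image("side"),get_image("top")]
hs=[hole(np.array(d["pixels"]).min(2),s) for d,s in zip(ds,[(358,231),(377,208)])]
print("hole px",hs); print("tri",tri(ds,hs))
for d,uv in zip(ds,hs): print("on z=.14",onplane(d,uv,0.14))
for d,s in zip(ds,[(282,189),(266,213)]):
    g=np.array(d["pixels"]).max(2)
    print("gray row",g[int(s[1])+8,int(s[0])-32:int(s[0])+32:2])
    h,a=quad(g,s,26,100)
    P=onplane(d,h,0.003)[:,:2]; r=cv2.minAreaRect((P*1000).astype(np.float32)); print("plate",r,a)
d=ds[1]; im=np.array(d["pixels"]); print("bare",im[190,340:430:4].tolist())
big=[]
for d,c in zip(ds,[(230,150,450,320),(240,140,460,290)]):
    i=cv2.cvtColor(np.array(d["pixels"]),cv2.COLOR_RGB2BGR)[c[1]:c[3],c[0]:c[2]]
    cv2.imwrite(f"pics/crop{c[1]}.png",cv2.resize(i,None,fx=3.6,fy=3.5,interpolation=cv2.INTER_CUBIC))
E
```

```text
hole px [array([356.43144208, 233.30851064]), array([376.84222222, 207.47      ])]
tri [ 0.54882717 -0.18179963  0.13229084]
on z=.14 [[ 0.54262664 -0.18511209  0.14      ]]
on z=.14 [[ 0.5505559  -0.18221529  0.14      ]]
gray row [146 146 144 146 146 147 147 146 134  96  56  48  46  47  48  47  48  44
  49  51  66 102 135 144 145 144 143 144 144 145 145 147]
plate ((532.9476318359375, 228.5164337158203), (138.23854064941406, 134.1435089111328), 9.845732688903809) 842.328125
gray row [182 180 183 176 178 183 179 179 175 117  74  76  71  71  69  71  72  73
  71  73  74  73  70  73  79 156 182 183 186 177 174 181]
plate ((531.436767578125, 223.54598999023438), (121.013671875, 116.49655151367188), 9.739877700805664) 855.078125
bare [[155, 101, 55], [150, 99, 52], [156, 101, 53], [180, 149, 96], [173, 144, 95], [185, 154, 99], [177, 149, 96], [175, 145, 96], [190, 159, 101], [177, 147, 94], [181, 150, 94], [166, 140, 90], [169, 141, 91], [173, 144, 93], [165, 137, 90], [137, 91, 52], [155, 101, 55], [148, 95, 53], [157, 101, 54], [154, 100, 53], [164, 132, 95], [180, 174, 142], [184, 179, 146]]
```

View pics/crop140.png

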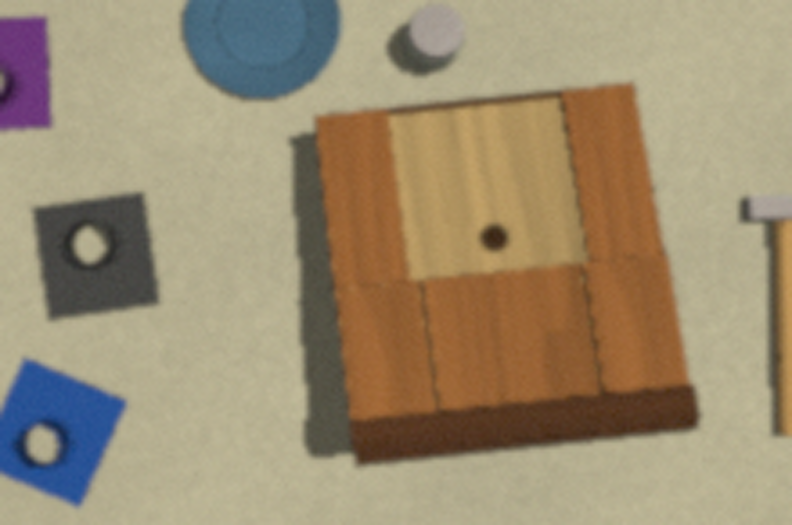

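View pics/crop150.png

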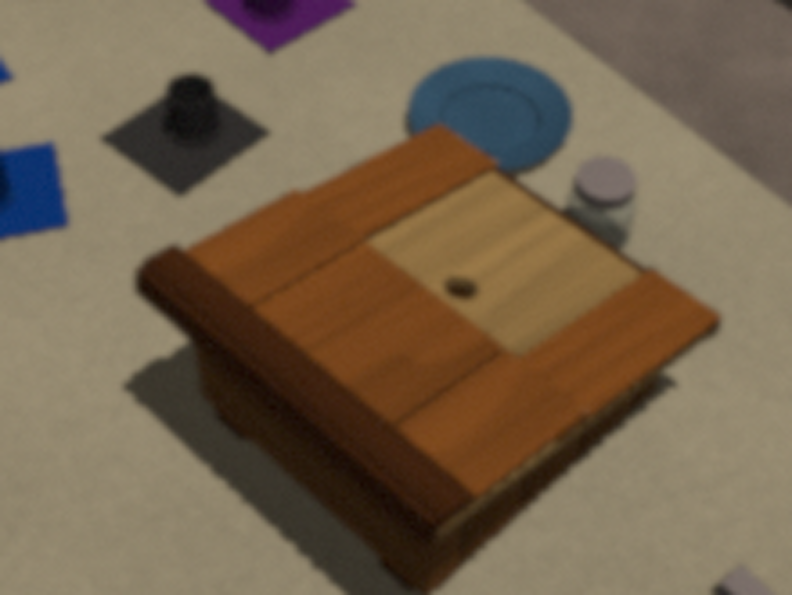

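The side crop shows the hole at crop px (461,287), the corners of the bare patch, and the vent plate corners at (103,138), (180,192) and (268,131), with its collar top at (190,87). I now fit both poses using both views.

```bash
cat >> h.py <<'E'
from scipy.optimize import least_squares
from scipy.spatial.transform import Rotation as Ro
def roofp(p,L): # roof local -> world, p=(x,y,yaw,z)
    return (Ro.from_euler("z",p[2])*Ro.from_euler("y",0.20)).apply(L)+[p[0],p[1],p[3]]
def ventp(p,L): return Ro.from_euler("z",p[2]).apply(L)+[p[0],p[1],0]
E
python3 - <<'E'
from h import *
s,t=get_image("side"),get_image("top")
cs=lambda P:(np.array(P,float)+.5)/[3.6,3.5]-.5+[230,150]
ct=lambda P:(np.array(P,float)+.5)/[3.6,3.5]-.5+[240,140]
RL=np.array([[0,0,0],[.14,.087,0],[.14,-.087,0],[-.038,-.087,.017],[-.038,.087,.017],[.14,.16,.008],[.14,-.16,.008]])
rs=cs([(461,287),(493,170),(643,272),(519,354),(368,240),(440,126),(718,320)])
rt=ct([(494,237),(390,112),(562,95),(585,264),(410,280),(317,117),(633,84)])
def fit(model,sets,x0):
    f=lambda p:np.concatenate([(proj(d,model(p,L))-uv).ravel() for d,L,uv in sets])
    r=least_squares(f,x0,loss="soft_l1"); return r.x,f(r.x).reshape(-1,2)
np.set_printoptions(precision=4,suppress=True)
for S in([(s,RL,rs)],[(t,RL,rt)],[(s,RL,rs),(t,RL,rt)]):
    p,e=fit(roofp,S,[.55,-.18,.1,.14]); print("roof",p,"\n",e.round(1).tolist())
f3=lambda q,L:roofp(np.r_[q,.14],L)
print("roof z fixed",fit(f3,[(s,RL,rs),(t,RL,rt)],[.55,-.18,.1])[0])
# vent: corners side: left=?, bottom, right ; top: TL,TR,BR,BL
VL=np.array([[.05,.06,.003],[.05,-.06,.003],[-.075,-.06,.003],[-.075,.06,.003]])
vt=ct([(35,208),(143,193),(158,302),(50,319)]); col=np.array([[0,0,.06]])
vs=cs([(103,138),(180,192),(268,131)])
for S in([(s,VL[[3,2,1]],vs),(s,col,cs([(190,87)]))],[(t,VL,vt),(t,col,ct([(90,244)]))],[(t,VL,vt),(t,col,ct([(90,244)])),(s,VL[[3,2,1]],vs),(s,col,cs([(190,87)]))]):
    p,e=fit(ventp,S,[.53,.22,.15]); print("vent",p,"\n",e.round(1).tolist())
E
```

```text
roof [ 0.564  -0.1715  0.1341  0.1169] 
 [[1.0, 0.2], [0.4, 1.0], [0.6, 1.2], [-0.1, -0.4], [-1.6, -1.3], [-0.5, 0.4], [-0.2, -1.0]]
roof [ 0.5519 -0.1815  0.1135  0.1384] 
 [[-0.3, -0.2], [-0.5, 0.3], [-0.2, 0.5], [1.5, -1.0], [-0.1, -0.7], [-0.4, 0.1], [0.6, 1.0]]
roof [ 0.5522 -0.1819  0.1229  0.1365] 
 [[0.5, 0.2], [0.7, 0.5], [1.3, 1.6], [-0.7, 0.1], [-2.5, -1.8], [-0.4, -0.4], [0.7, -0.1], [-0.2, -0.3], [-0.8, 0.6], [-0.6, 0.4], [1.6, -1.3], [0.1, -0.5], [-0.7, 0.5], [0.2, 0.6]]
roof z fixed [ 0.5511 -0.1825  0.1223]
vent [0.5424 0.2264 0.1744] 
 [[-0.7, -0.5], [0.0, 0.7], [0.7, -0.5], [-0.0, 0.2]]
vent [0.5433 0.2239 0.1618] 
 [[-0.4, -0.1], [0.5, -0.4], [0.9, 0.7], [-0.2, 0.4], [-0.6, -0.6]]
vent [0.5429 0.2248 0.1638] 
 [[-0.7, 0.0], [0.3, -0.3], [0.7, 0.8], [-0.4, 0.6], [-0.8, -0.5], [-0.4, -0.5], [0.1, 0.9], [1.0, -0.1], [0.4, 0.4]]
```

Request:
{"name": "play_rows", "arguments": {"series": [{"fingers": -1, "dx": 28, "dy": -25, "turn": 0.047}, {"fingers": -1, "dx": 28, "dy": -25, "turn": 0.047}, {"fingers": -1, "dx": 28, "dy": -25, "turn": 0.047}, {"fingers": -1, "dx": 28, "dy": -25, "turn": 0.047}, {"fingers": -1, "dx": 28, "dy": -25, "turn": 0.047}, {"fingers": -1, "dx": 28, "dy": -25, "turn": 0.047}, {"fingers": -1, "dx": 28, "dy": -25, "turn": 0.047}, {"fingers": -1, "dx": 28, "dy": -25, "turn": 0.047}, {"fingers": -1, "dx": 28, "dy": -25, "turn": 0.047}, {"fingers": -1, "dx": 28, "dy": -25, "turn": 0.047}, {"fingers": -1, "dx": 28, "dy": -25}, {"fingers": -1, "dx": 28, "dy": -25}], "squeeze": 25}}

```text
invalid input at $.series[0]: expected keys fingers, dx, dy, dz, turn
```

Request:
{"name": "play_rows", "arguments": {"series": [{"fingers": -1, "dx": 28, "dy": -25, "dz": 0, "turn": 0.047}, {"fingers": -1, "dx": 28, "dy": -25, "dz": 0, "turn": 0.047}, {"fingers": -1, "dx": 28, "dy": -25, "dz": 0, "turn": 0.047}, {"fingers": -1, "dx": 28, "dy": -25, "dz": 0, "turn": 0.047}, {"fingers": -1, "dx": 28, "dy": -25, "dz": 0, "turn": 0.047}, {"fingers": -1, "dx": 28, "dy": -25, "dz": 0, "turn": 0.047}, {"fingers": -1, "dx": 28, "dy": -25, "dz": 0, "turn": 0.047}, {"fingers": -1, "dx": 28, "dy": -25, "dz": 0, "turn": 0.047}, {"fingers": -1, "dx": 28, "dy": -25, "dz": 0, "turn": 0.047}, {"fingers": -1, "dx": 28, "dy": -25, "dz": 0, "turn": 0.047}, {"fingers": -1, "dx": 28, "dy": -25, "dz": 0, "turn": 0}, {"fingers": -1, "dx": 28, "dy": -25, "dz": 0, "turn": 0}], "squeeze": 25}}

```text
clock: 2.1
position: [0.5135, 0.2402, 0.2436]
ee_rot: [-0.003, 0.63, 0.776, 0.002]
contact_force: [0.6, 0.2, 0.0]
width: 0.0856
```

Request:
{"name": "play_rows", "arguments": {"series": [{"fingers": -1, "dx": 15, "dy": -8, "dz": -10, "turn": -0.042}, {"fingers": -1, "dx": 15, "dy": -8, "dz": -30, "turn": 0}, {"fingers": -1, "dx": 0, "dy": 0, "dz": -35, "turn": 0}, {"fingers": -1, "dx": 0, "dy": 0, "dz": -35, "turn": 0}, {"fingers": -1, "dx": 0, "dy": 0, "dz": -20, "turn": 0}, {"fingers": -1, "dx": 0, "dy": 0, "dz": 0, "turn": 0}]}}

```text
clock: 2.6
position: [0.554, 0.2171, 0.11]
ee_rot: [0.002, 0.654, 0.756, 0.007]
contact_force: [-0.1, -0.2, -0.7]
width: 0.0855
```

```bash
python3 - <<'E'
from h import *
d=get_image("side"); save(d,"a1.png",6,(235,130,335,220)); s=get_state(); print(s["position"],s["ee_rot"])
E
```

```text
[0.55458297 0.21735007 0.11150104] [0.00202764 0.65383102 0.756604   0.00716004]
```

View pics/a1.png

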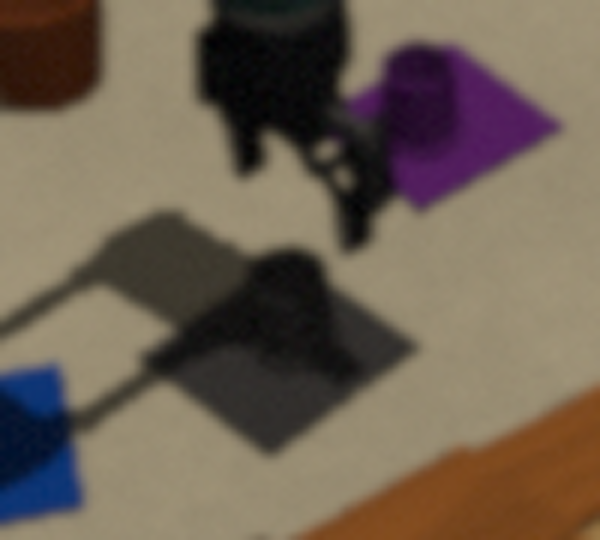

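The gripper is open above the vent collar, with fingertips near crop (245,170) and (352,245) and the collar at (290,290). It overshot by about 11 mm in x and 7 mm in y, so I'll correct that and go down.

Request:
{"name": "play_rows", "arguments": {"series": [{"fingers": -1, "dx": -11, "dy": 7, "dz": 0, "turn": 0.02}, {"fingers": -1, "dx": 0, "dy": 0, "dz": 0, "turn": 0}, {"fingers": -1, "dx": 0, "dy": 0, "dz": -15, "turn": 0}, {"fingers": -1, "dx": 0, "dy": 0, "dz": 0, "turn": 0}]}}

```text
clock: 2.98
position: [0.5445, 0.2279, 0.1017]
ee_rot: [0.004, 0.645, 0.764, 0.011]
contact_force: [-0.7, -0.2, 0.5]
width: 0.0853
```

Request:
{"name": "play_rows", "arguments": {"series": [{"fingers": -1, "dx": -1, "dy": -3, "dz": -15, "turn": 0}, {"fingers": -1, "dx": 0, "dy": 0, "dz": -15, "turn": 0}, {"fingers": -1, "dx": 0, "dy": 0, "dz": -15, "turn": 0}, {"fingers": -1, "dx": 0, "dy": 0, "dz": -10, "turn": 0}, {"fingers": -1, "dx": 0, "dy": 0, "dz": 0, "turn": 0}, {"fingers": -1, "dx": 0, "dy": 0, "dz": 0, "turn": 0}]}}

```text
clock: 3.48
position: [0.5495, 0.2298, 0.0576]
ee_rot: [0.01, 0.643, 0.765, 0.021]
contact_force: [-0.3, 0.1, 0.2]
width: 0.0857
```

Request:
{"name": "play_rows", "arguments": {"series": [{"fingers": -1, "dx": -7, "dy": -5, "dz": 0, "turn": 0}, {"fingers": -1, "dx": 0, "dy": 0, "dz": 0, "turn": 0}]}}

```text
clock: 3.65
position: [0.5431, 0.2251, 0.0597]
ee_rot: [0.011, 0.643, 0.765, 0.022]
contact_force: [-0.4, 0.0, 1.4]
width: 0.0856
```

Request:
{"name": "play_rows", "arguments": {"series": [{"fingers": -1, "dx": -1, "dy": -1, "dz": -12, "turn": 0}, {"fingers": -1, "dx": -1, "dy": -1, "dz": -12, "turn": 0}, {"fingers": -1, "dx": 0, "dy": 0, "dz": 0, "turn": 0}]}}

```text
clock: 3.9
position: [0.5429, 0.2233, 0.0392]
ee_rot: [0.013, 0.643, 0.765, 0.025]
contact_force: [-0.1, 0.2, 0.1]
width: 0.0856
```

Request:
{"name": "play_rows", "arguments": {"series": [{"fingers": -1, "dx": 0, "dy": 1, "dz": -9, "turn": 0}, {"fingers": -1, "dx": 0, "dy": 0, "dz": 0, "turn": 0}, {"fingers": 1, "dx": 0, "dy": 0, "dz": 0, "turn": 0}, {"fingers": 1, "dx": 0, "dy": 0, "dz": 0, "turn": 0}, {"fingers": 1, "dx": 0, "dy": 0, "dz": 0, "turn": 0}, {"fingers": 1, "dx": 0, "dy": 0, "dz": 0, "turn": 0}, {"fingers": 1, "dx": 0, "dy": 0, "dz": 0, "turn": 0}, {"fingers": 1, "dx": 0, "dy": 0, "dz": 0, "turn": 0}], "squeeze": 25}}

```text
clock: 4.57
position: [0.5446, 0.2249, 0.0327]
ee_rot: [0.015, 0.643, 0.765, 0.027]
contact_force: [-0.6, -0.5, -1.7]
width: 0.0508
```

Request:
{"name": "play_rows", "arguments": {"series": [{"fingers": 1, "dx": 0, "dy": 0, "dz": 15, "turn": 0}, {"fingers": 1, "dx": 0, "dy": 0, "dz": 25, "turn": 0}, {"fingers": 1, "dx": 0, "dy": 0, "dz": 25, "turn": 0}, {"fingers": 1, "dx": 0, "dy": 0, "dz": 25, "turn": 0}, {"fingers": 1, "dx": 0, "dy": 0, "dz": 25, "turn": 0}, {"fingers": 1, "dx": 0, "dy": 0, "dz": 25, "turn": 0}, {"fingers": 1, "dx": 5, "dy": -10, "dz": 25, "turn": 0}, {"fingers": 1, "dx": 5, "dy": -20, "dz": 25, "turn": 0}, {"fingers": 1, "dx": 5, "dy": -25, "dz": 10, "turn": 0}, {"fingers": 1, "dx": 5, "dy": -25, "dz": 0, "turn": 0}]}}

```text
clock: 5.4
position: [0.5576, 0.1459, 0.2369]
ee_rot: [0.01, 0.64, 0.768, 0.023]
contact_force: [0.8, -0.3, -2.6]
width: 0.0504
```

Request:
{"name": "play_rows", "arguments": {"series": [{"fingers": 1, "dx": 3, "dy": -25, "dz": 1, "turn": -0.005}, {"fingers": 1, "dx": 3, "dy": -25, "dz": 1, "turn": -0.005}, {"fingers": 1, "dx": 3, "dy": -25, "dz": 1, "turn": -0.005}, {"fingers": 1, "dx": 3, "dy": -25, "dz": 1, "turn": -0.005}, {"fingers": 1, "dx": 3, "dy": -25, "dz": 1, "turn": -0.005}, {"fingers": 1, "dx": 3, "dy": -25, "dz": 1, "turn": -0.005}, {"fingers": 1, "dx": 3, "dy": -25, "dz": 1, "turn": -0.005}, {"fingers": 1, "dx": 3, "dy": -25, "dz": 1, "turn": -0.005}, {"fingers": 1, "dx": 3, "dy": -25, "dz": 1, "turn": -0.005}, {"fingers": 1, "dx": 3, "dy": -20, "dz": 1, "turn": -0.005}, {"fingers": 1, "dx": 3, "dy": -15, "dz": 0, "turn": 0}, {"fingers": 1, "dx": 3, "dy": -10, "dz": 0, "turn": 0}, {"fingers": 1, "dx": 0, "dy": 0, "dz": 0, "turn": 0}]}}

```text
clock: 6.48
position: [0.5919, -0.1422, 0.2447]
ee_rot: [0.01, 0.662, 0.749, 0.021]
contact_force: [0.6, 0.9, -1.9]
width: 0.0501
```

```bash
python3 - <<'E'
from h import *
d=get_image("side"); t=get_image("top"); s=get_state(); print(s["clock"],s["position"],s["ee_rot"],s["contact_force"])
a=cv2.cvtColor(np.array(d["pixels"]),cv2.COLOR_RGB2BGR)[130:310,270:450]; b=cv2.cvtColor(np.array(t["pixels"]),cv2.COLOR_RGB2BGR)[130:310,300:480]
cv2.imwrite("pics/b1.png",cv2.resize(np.hstack([a,b]),(800,400),interpolation=cv2.INTER_CUBIC))
E
```

```text
6.5833 [ 0.59114339 -0.13981142  0.24469737] [0.00869231 0.66119857 0.74985262 0.02149294] [-0.21393398  1.63373688 -2.10786564]
```

View pics/b1.png

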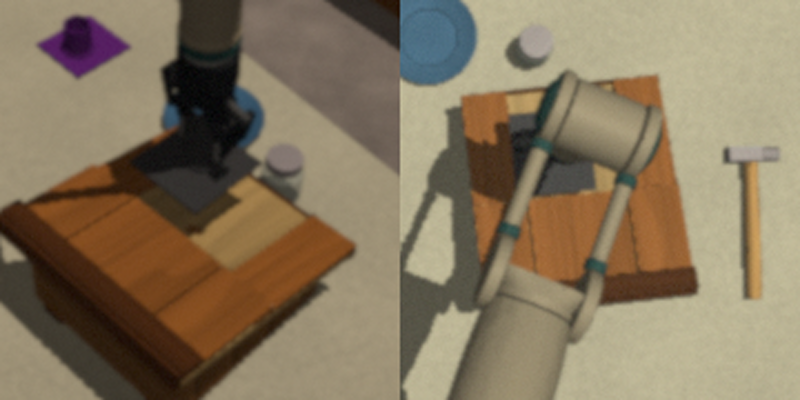

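The vent hangs level and nearly square over the bare board (right panel, about (555,150)), clear of the shingle edge. I'll bring it over the lower part of the board and lower it.

Request:
{"name": "play_rows", "arguments": {"series": [{"fingers": 1, "dx": 7, "dy": -8, "dz": -8, "turn": 0}, {"fingers": 1, "dx": 7, "dy": -8, "dz": -12, "turn": 0}, {"fingers": 1, "dx": 7, "dy": -8, "dz": -12, "turn": 0}, {"fingers": 1, "dx": 4, "dy": -4, "dz": -12, "turn": 0}, {"fingers": 1, "dx": 0, "dy": 0, "dz": 0, "turn": 0}, {"fingers": 1, "dx": 0, "dy": 0, "dz": 0, "turn": 0}]}}

```text
clock: 7.08
position: [0.6182, -0.1656, 0.1943]
ee_rot: [0.007, 0.659, 0.752, 0.022]
contact_force: [-0.3, -0.6, -1.4]
width: 0.05
```

Request:
{"name": "play_rows", "arguments": {"series": [{"fingers": 1, "dx": 2, "dy": -8, "dz": 0, "turn": 0}, {"fingers": 1, "dx": 0, "dy": 0, "dz": -8, "turn": 0}, {"fingers": 1, "dx": 0, "dy": 0, "dz": -5, "turn": 0}, {"fingers": 1, "dx": 0, "dy": 0, "dz": 0, "turn": 0}]}}

```text
clock: 7.42
position: [0.6202, -0.1739, 0.1796]
ee_rot: [0.006, 0.659, 0.752, 0.022]
contact_force: [0.6, -1.0, -2.5]
width: 0.0504
```

Request:
{"name": "play_rows", "arguments": {"series": [{"fingers": 1, "dx": 0, "dy": 0, "dz": -4, "turn": 0}, {"fingers": 1, "dx": 0, "dy": 0, "dz": -4, "turn": 0}, {"fingers": 1, "dx": 0, "dy": 0, "dz": -4, "turn": 0}], "squeeze": 20}}

```text
clock: 7.67
position: [0.6219, -0.1737, 0.1692]
ee_rot: [0.009, 0.659, 0.752, 0.023]
contact_force: [3.2, 2.6, 4.6]
width: 0.0499
```

Request:
{"name": "play_rows", "arguments": {"series": [{"fingers": 1, "dx": 0, "dy": 0, "dz": -4, "turn": 0}, {"fingers": 1, "dx": 0, "dy": 0, "dz": -4, "turn": 0}]}}

```text
clock: 7.83
position: [0.6245, -0.1734, 0.1633]
ee_rot: [0.012, 0.659, 0.752, 0.025]
contact_force: [2.3, 0.9, 3.7]
width: 0.0498
```

Request:
{"name": "play_rows", "arguments": {"series": [{"fingers": 1, "dx": 0, "dy": 0, "dz": -4, "turn": 0}, {"fingers": 1, "dx": 0, "dy": 0, "dz": -3, "turn": 0}]}}

```text
clock: 8.0
position: [0.6265, -0.1729, 0.1576]
ee_rot: [0.014, 0.659, 0.752, 0.027]
contact_force: [-1.1, 4.3, 17.1]
width: 0.0507
```

```bash
python3 - <<'E'
from h import *
d=get_image("side"); s=get_state(); print(s["clock"],s["position"],s["ee_rot"],s["contact_force"],s["moment"])
save(d,"c1.png",6,(320,165,450,260))
P=[.551,-.1825,.122,.14]
L=np.array([[x,y,.003] for x,y in((.05,.06),(.05,-.06),(-.075,-.06),(-.075,.06))])
for x in (.05,.055,.06,.065): print(x,((proj(d,roofp(P,L+[x,0,0]))-[320,165]+.5)*6-.5).round().tolist(), ((proj(d,roofp(P,[[x,0,.06]]))-[320,165]+.5)*6-.5).round())
E
```

```text
8.05 [ 0.6265179  -0.17297259  0.1577892 ] [0.01398485 0.65851238 0.7519564  0.02697105] [2.1718452  2.1838819  3.75608782] [ 0.15710697 -0.21894391  0.07395533]
0.05 [[275.0, 253.0], [452.0, 382.0], [290.0, 490.0], [110.0, 349.0]] [[322. 270.]]
0.055 [[282.0, 249.0], [458.0, 378.0], [296.0, 486.0], [117.0, 345.0]] [[328. 266.]]
0.06 [[288.0, 246.0], [464.0, 374.0], [303.0, 481.0], [124.0, 341.0]] [[335. 262.]]
0.065 [[294.0, 242.0], [470.0, 370.0], [310.0, 477.0], [131.0, 337.0]] [[341. 258.]]
```

View pics/c1.png

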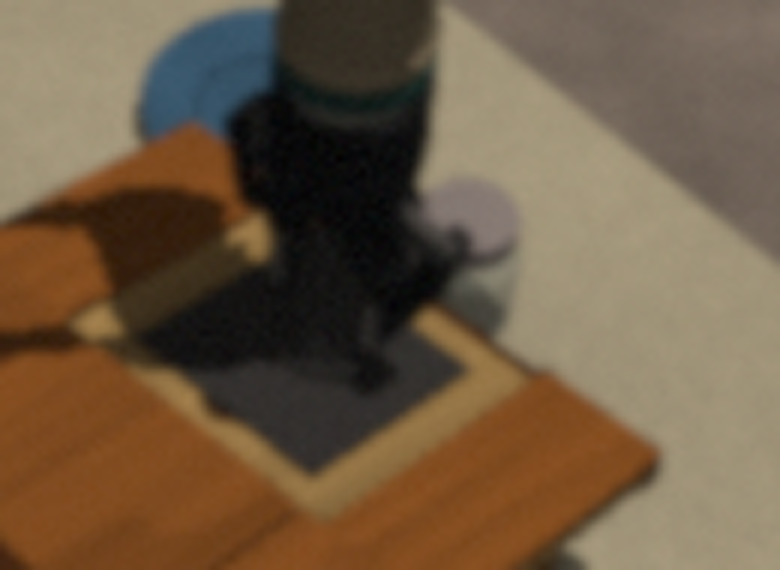

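The plate's visible corners, (470,370), (312,473) and (130,338), match the model lying flat on the board at local x ≈ 0.065, square and centred. It needs about 65 mm up-slope.

Request:
{"name": "play_rows", "arguments": {"series": [{"fingers": 1, "dx": -6, "dy": -1, "dz": 0, "turn": 0}, {"fingers": 1, "dx": -6, "dy": -1, "dz": 0, "turn": 0}, {"fingers": 1, "dx": -6, "dy": -1, "dz": 0, "turn": 0}]}}

```text
clock: 8.3
position: [0.614, -0.1767, 0.1602]
ee_rot: [0.02, 0.658, 0.752, 0.03]
contact_force: [4.6, 1.7, 5.3]
width: 0.0502
```

Request:
{"name": "play_rows", "arguments": {"series": [{"fingers": 1, "dx": -6, "dy": 0.5, "dz": 0, "turn": 0}, {"fingers": 1, "dx": -6, "dy": 0.5, "dz": 0, "turn": 0}]}}

```text
clock: 8.47
position: [0.6046, -0.1772, 0.1621]
ee_rot: [0.024, 0.658, 0.752, 0.032]
contact_force: [4.8, 0.0, 5.0]
width: 0.0505
```

Request:
{"name": "play_rows", "arguments": {"series": [{"fingers": 1, "dx": -6, "dy": 0, "dz": 0, "turn": 0}, {"fingers": 1, "dx": -6, "dy": 0, "dz": 0, "turn": 0}, {"fingers": 1, "dx": -6, "dy": 0, "dz": 0, "turn": 0}]}}

```text
clock: 8.72
position: [0.5899, -0.1791, 0.1652]
ee_rot: [0.03, 0.659, 0.751, 0.034]
contact_force: [5.6, -0.5, 5.7]
width: 0.0505
```

```bash
cat > chk.py <<'E'
from h import *
import sys
d=get_image("side"); s=get_state(); np.set_printoptions(precision=4,suppress=True); print(s["clock"],s["position"],s["ee_rot"],s["contact_force"],s["moment"])
save(d,sys.argv[1],6,(320,165,450,260))
P=[.551,-.1825,.122,.14]
pr=lambda L:((proj(d,roofp(P,L))-[320,165]+.5)*6-.5).round().tolist()
for x in map(float,sys.argv[2:]): print(x,"corners R,L(far) ",pr([[x+.05,-.06,.003],[x+.05,.06,.003]]),"mouth R,L",pr([[-.038,-.06,.003],[-.038,.06,.003]]))
print("shingle edge top corners",pr([[-.038,-.076,.017],[-.038,.076,.017]]))
E
python3 chk.py d1.png .03 .025 .02
```

```text
8.7667 [ 0.5888 -0.1791  0.1653] [0.0295 0.6591 0.7507 0.034 ] [ 2.8508 -0.104   5.207 ] [ 0.1559 -0.2157 -0.1575]
0.03 corners R,L(far)  [[427.0, 398.0], [250.0, 267.0]] mouth R,L [[271.0, 502.0], [92.0, 359.0]]
0.025 corners R,L(far)  [[421.0, 402.0], [244.0, 271.0]] mouth R,L [[271.0, 502.0], [92.0, 359.0]]
0.02 corners R,L(far)  [[415.0, 407.0], [237.0, 275.0]] mouth R,L [[271.0, 502.0], [92.0, 359.0]]
shingle edge top corners [[303.0, 502.0], [73.0, 320.0]]
```

View pics/d1.png

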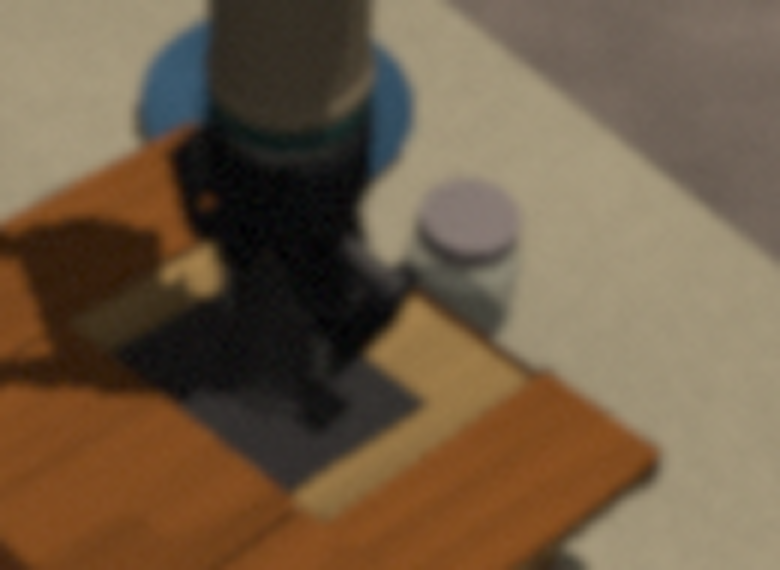

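The apron is under the shingle edge. The shingle line is unchanged and the right corner at (424,402) corresponds to local x ≈ 0.0265. I'll continue up.

Request:
{"name": "play_rows", "arguments": {"series": [{"fingers": 1, "dx": -6, "dy": -0.5, "dz": 0, "turn": 0}, {"fingers": 1, "dx": -6, "dy": -0.5, "dz": 0, "turn": 0}, {"fingers": 1, "dx": -6, "dy": -0.5, "dz": 0, "turn": 0}]}}

```text
clock: 9.02
position: [0.5745, -0.1823, 0.1683]
ee_rot: [0.035, 0.66, 0.749, 0.037]
contact_force: [4.9, -0.1, 4.8]
width: 0.0502
```

Request:
{"name": "play_rows", "arguments": {"series": [{"fingers": 1, "dx": -6, "dy": 0.5, "dz": 0, "turn": 0}, {"fingers": 1, "dx": -5, "dy": 0.5, "dz": 0, "turn": 0}]}}

```text
clock: 9.18
position: [0.5654, -0.183, 0.1702]
ee_rot: [0.039, 0.661, 0.748, 0.039]
contact_force: [3.6, -0.4, 3.7]
width: 0.0505
```

```bash
python3 chk.py e1.png .005 0 -.005; python3 -c "
from h import *
t=get_image('top'); save(t,'e1t.png',6,(320,150,440,250))
P=[.551,-.1825,.122,.14]
print(((proj(t,roofp(P,[[.05,.06,.003],[.05,-.06,.003],[-.038,-.06,.017],[-.038,.06,.017],[0,0,.06]]))-[320,150]+.5)*6-.5).round().tolist())"
```

```text
9.2333 [ 0.5644 -0.183   0.1703] [0.0384 0.6612 0.7483 0.0381] [ 3.1979 -0.1912  6.2531] [ 0.2467 -0.2972 -0.189 ]
0.005 corners R,L(far)  [[396.0, 419.0], [218.0, 286.0]] mouth R,L [[271.0, 502.0], [92.0, 359.0]]
0.0 corners R,L(far)  [[389.0, 424.0], [212.0, 290.0]] mouth R,L [[271.0, 502.0], [92.0, 359.0]]
-0.005 corners R,L(far)  [[383.0, 428.0], [205.0, 294.0]] mouth R,L [[271.0, 502.0], [92.0, 359.0]]
shingle edge top corners [[303.0, 502.0], [73.0, 320.0]]
[[231.0, 274.0], [434.0, 253.0], [460.0, 392.0], [253.0, 414.0], [356.0, 320.0]]
```

View pics/e1.png

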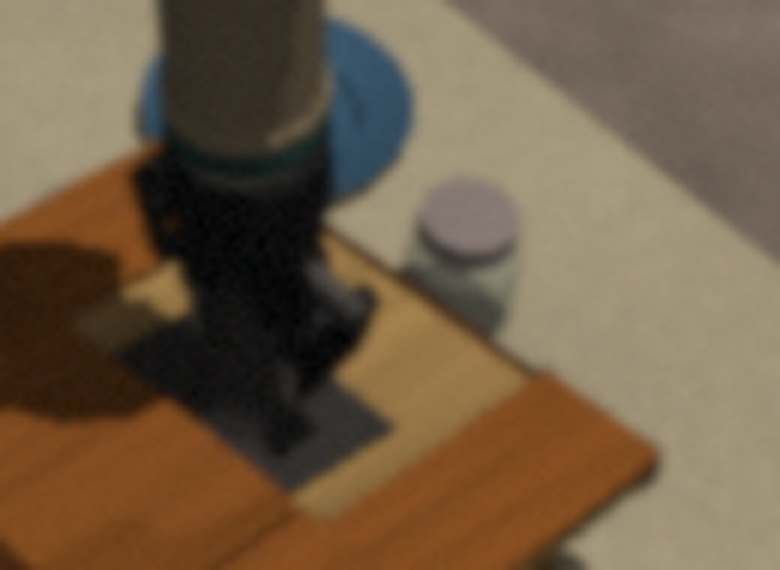

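Request:
{"name": "play_rows", "arguments": {"series": [{"fingers": 1, "dx": -4, "dy": 2, "dz": 0, "turn": 0}, {"fingers": 1, "dx": -1.5, "dy": 2, "dz": -1, "turn": 0}, {"fingers": 1, "dx": 0, "dy": 1, "dz": -2, "turn": 0}, {"fingers": 1, "dx": 0, "dy": 0, "dz": -2, "turn": 0}]}}

```text
clock: 9.62
position: [0.5607, -0.182, 0.1708]
ee_rot: [0.044, 0.662, 0.747, 0.038]
contact_force: [-0.6, 1.8, 16.9]
width: 0.0501
```

```bash
python3 -c "
from h import *
np.set_printoptions(precision=4,suppress=True)
for i in range(4):
    get_image('top'); s=get_state(); print(s['clock'],s['position'],s['contact_force'],s['moment'],s['ee_rot'],s['width'])"
```

```text
9.6667 [ 0.5607 -0.1819  0.1709] [ 0.2063  0.2851 13.933 ] [0.9036 0.0751 0.0769] [0.0441 0.6618 0.7474 0.0382] 0.050162604770126996
9.7167 [ 0.5607 -0.1819  0.1709] [ 0.3162  0.0482 13.535 ] [0.9774 0.0934 0.0639] [0.0442 0.6618 0.7474 0.0381] 0.05043822591250354
9.7667 [ 0.5607 -0.1819  0.1709] [ 0.1553  0.5477 14.3518] [0.9727 0.1127 0.0963] [0.0441 0.6617 0.7475 0.0381] 0.05021586590167254
9.8167 [ 0.5607 -0.1819  0.1709] [ 0.5039 -0.2526 13.3648] [0.9354 0.1376 0.0703] [0.0441 0.6617 0.7475 0.0381] 0.050445646045651486
```

The wrist moment about x is about 0.95 N·m with 14 N of push, so the plate bears on its +y edge. The gripper has rolled about 0.025 rad. Each row re-bases on the measured pose, so pressing rows should let that creep out.

Request:
{"name": "play_rows", "arguments": {"series": [{"fingers": 1, "dx": 0, "dy": -0.5, "dz": -1, "turn": 0}, {"fingers": 1, "dx": 0, "dy": -0.5, "dz": -1, "turn": 0}, {"fingers": 1, "dx": 0, "dy": -0.5, "dz": -1, "turn": 0}, {"fingers": 1, "dx": 0, "dy": 0, "dz": -1, "turn": 0}]}}

```text
clock: 10.15
position: [0.5605, -0.1821, 0.171]
ee_rot: [0.045, 0.663, 0.746, 0.041]
contact_force: [2.0, -0.4, 8.5]
width: 0.0503
```

```bash
cat > st.py <<'E'
from h import *
np.set_printoptions(precision=4,suppress=True)
F=[];M=[]
for i in range(3):
    get_image('top'); s=get_state(); F.append(s['contact_force']); M.append(s['moment'])
z=Ro.from_quat(np.roll(s['ee_rot'],-1)).apply([0,0,1]); x=Ro.from_quat(np.roll(s['ee_rot'],-1)).apply([1,0,0])
print(s['clock'],s['position'],'F',np.mean(F,0),'M',np.mean(M,0),'z',z,'yawx',np.arctan2(x[1],x[0]),'roll',z@[-.122,.993,0],'jaw vs roof normal',x@[.197,.024,.98],s['width'])
E
python3 st.py
```

```text
10.3 [ 0.5605 -0.1821  0.1709] F [1.9253 0.1734 9.4592] M [ 0.5959 -0.1056  0.0595] z [ 0.1204  0.0013 -0.9927] yawx 1.6887590316403556 roll -0.013351613386647147 jaw vs roof normal -0.012018665373148323 0.05060569707974888
```

Request:
{"name": "play_rows", "arguments": {"series": [{"fingers": 1, "dx": 0, "dy": 0, "dz": -1.6, "turn": 0}, {"fingers": 1, "dx": 0, "dy": 0, "dz": -1.6, "turn": 0}, {"fingers": 1, "dx": 0, "dy": 0, "dz": -1.6, "turn": 0}, {"fingers": 1, "dx": 0, "dy": 0, "dz": -1.6, "turn": 0}, {"fingers": 1, "dx": 0, "dy": 0, "dz": -1.6, "turn": 0}, {"fingers": 1, "dx": 0, "dy": 0, "dz": -1.6, "turn": 0}, {"fingers": 1, "dx": 0, "dy": 0, "dz": -1.6, "turn": 0}, {"fingers": 1, "dx": 0, "dy": 0, "dz": -1.6, "turn": 0}, {"fingers": 1, "dx": 0, "dy": 0, "dz": -1.6, "turn": 0}, {"fingers": 1, "dx": 0, "dy": 0, "dz": -1.6, "turn": 0}]}}

```text
clock: 11.13
position: [0.5607, -0.1821, 0.1708]
ee_rot: [0.05, 0.663, 0.746, 0.044]
contact_force: [1.3, 1.0, 12.5]
width: 0.0501
```

```bash
python3 st.py; python3 chk.py f1.png 0 | tail -2
```

```text
11.2833 [ 0.5607 -0.1821  0.1708] F [ 1.2194  1.0941 11.2144] M [0.708  0.0399 0.1088] z [ 0.1337 -0.0004 -0.991 ] yawx 1.6872442203003957 roll -0.01671001386315245 jaw vs roof normal -0.014804312163861914 0.05004595666383459
0.0 corners R,L(far)  [[389.0, 424.0], [212.0, 290.0]] mouth R,L [[271.0, 502.0], [92.0, 359.0]]
shingle edge top corners [[303.0, 502.0], [73.0, 320.0]]
```

View pics/f1.png

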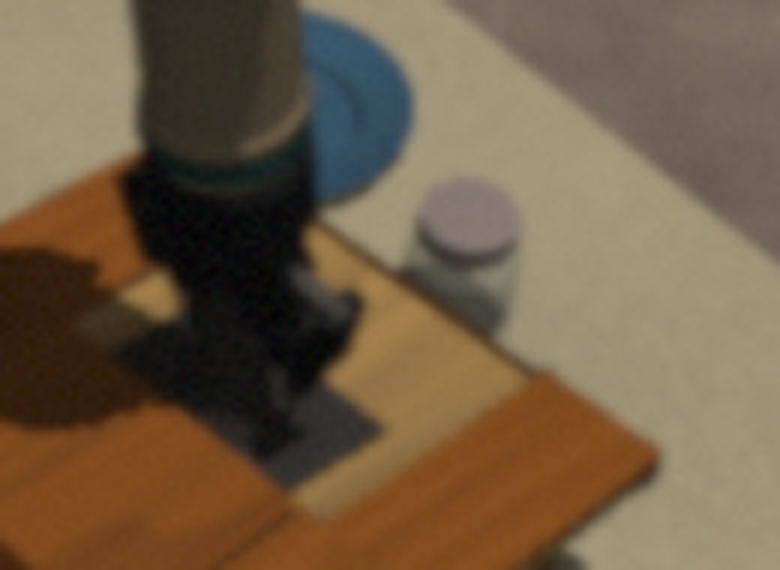

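The right corner at (384,429) puts the collar about 3–4 mm past the centre, and the shingle edge looks undisturbed. I'll ease back 3 mm, which should also relax the tilt, and re-read the moment.

Request:
{"name": "play_rows", "arguments": {"series": [{"fingers": 1, "dx": 3, "dy": 0, "dz": 0, "turn": 0}, {"fingers": 1, "dx": 3, "dy": 0, "dz": -1, "turn": 0}, {"fingers": 1, "dx": 0, "dy": 0, "dz": -1, "turn": 0}]}}

```text
clock: 11.58
position: [0.563, -0.1818, 0.1704]
ee_rot: [0.048, 0.663, 0.746, 0.043]
contact_force: [4.0, 1.4, 10.1]
width: 0.05
```

```bash
python3 st.py
```

```text
11.7333 [ 0.563  -0.1818  0.1704] F [1.2115 0.4054 9.3005] M [ 0.5474 -0.1032  0.0343] z [ 0.1283  0.0002 -0.9917] yawx 1.68762577056826 roll -0.015471921414011254 jaw vs roof normal -0.013724845471158568 0.05024152922995495
```

The collar is now centred, but the moment still shows +y edge bearing. Sliding friction measured about 0.43 against a slope of 0.20, so the vent will stay put. I'll loosen the fingers briefly so it settles flat, then regrip in the same place.

Request:
{"name": "play_rows", "arguments": {"series": [{"fingers": 1, "dx": 0, "dy": 0, "dz": 0, "turn": 0}, {"fingers": -0.35, "dx": 0, "dy": 0, "dz": 0, "turn": 0}, {"fingers": -0.35, "dx": 0, "dy": 0, "dz": 0, "turn": 0}, {"fingers": -0.35, "dx": 0, "dy": 0, "dz": 0, "turn": 0}]}}

```text
clock: 12.07
position: [0.5583, -0.1811, 0.1672]
ee_rot: [0.043, 0.663, 0.746, 0.04]
contact_force: [0.2, 0.6, -0.9]
width: 0.0577
```

```bash
python3 st.py; python3 chk.py g1.png 0 -.003 | tail -3
```

```text
12.2167 [ 0.5589 -0.1812  0.1676] F [-0.6533  0.2546  0.0497] M [-0.0022  0.0588  0.0058] z [ 0.1192  0.0021 -0.9929] yawx 1.6881196097292135 roll -0.012436527619055397 jaw vs roof normal -0.010917032798671615 0.05769410528290566
0.0 corners R,L(far)  [[389.0, 424.0], [212.0, 290.0]] mouth R,L [[271.0, 502.0], [92.0, 359.0]]
-0.003 corners R,L(far)  [[385.0, 426.0], [208.0, 292.0]] mouth R,L [[271.0, 502.0], [92.0, 359.0]]
shingle edge top corners [[303.0, 502.0], [73.0, 320.0]]
```

View pics/g1.png

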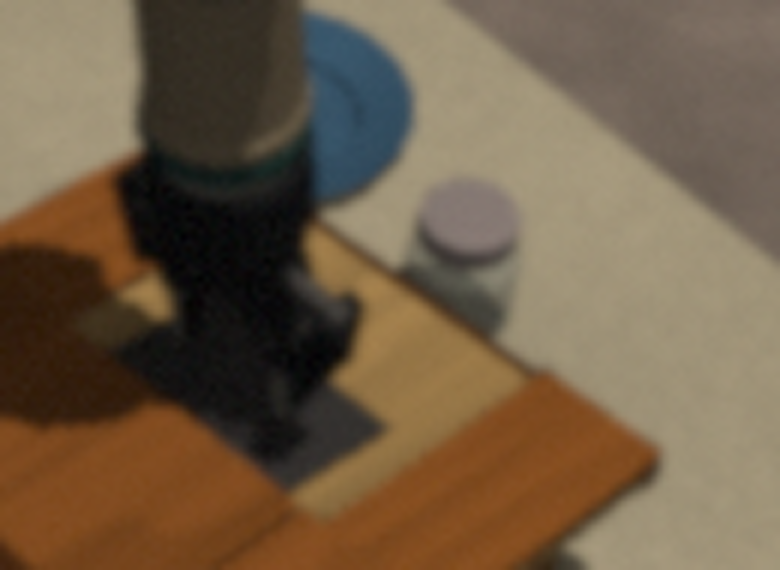

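The vent stayed put, lying flat with its corner at (387,428), which is local x ≈ -0.002. Force and moment read about zero. I'll re-centre the open fingers and regrip.

Request:
{"name": "play_rows", "arguments": {"series": [{"fingers": -0.35, "dx": 4, "dy": 0, "dz": 2, "turn": 0}, {"fingers": -0.35, "dx": 0, "dy": 0, "dz": 0, "turn": 0}, {"fingers": 1, "dx": 0, "dy": 0, "dz": 0, "turn": 0}, {"fingers": 1, "dx": 0, "dy": 0, "dz": 0, "turn": 0}, {"fingers": 1, "dx": 0, "dy": 0, "dz": 0, "turn": 0}, {"fingers": 1, "dx": 0, "dy": 0, "dz": 0, "turn": 0}], "squeeze": 20}}

```text
clock: 12.77
position: [0.5636, -0.1814, 0.1697]
ee_rot: [0.044, 0.663, 0.746, 0.04]
contact_force: [-0.7, -0.0, -0.5]
width: 0.0506
```

```bash
python3 st.py
```

```text
12.9167 [ 0.5636 -0.1814  0.1697] F [-0.2791 -0.472  -0.0754] M [0.0307 0.0669 0.035 ] z [ 0.1189  0.002  -0.9929] yawx 1.6882889170509603 roll -0.012558847114346254 jaw vs roof normal -0.011092078746394743 0.050443501316946554
```

Request:
{"name": "play_rows", "arguments": {"series": [{"fingers": 1, "dx": 0, "dy": 0, "dz": -1, "turn": 0}, {"fingers": 1, "dx": 0, "dy": 0, "dz": -1.2, "turn": 0}], "squeeze": 30}}

```text
clock: 13.08
position: [0.5639, -0.1814, 0.1696]
ee_rot: [0.045, 0.663, 0.746, 0.041]
contact_force: [-3.3, 0.7, 7.7]
width: 0.0504
```

```bash
python3 st.py
```

```text
13.2333 [ 0.564  -0.1814  0.1696] F [-2.9178 -0.1928  6.1894] M [0.3894 0.2943 0.0138] z [ 0.121   0.0016 -0.9927] yawx 1.6880658611556667 roll -0.013198162566389799 jaw vs roof normal -0.011645698655774224 0.050186127521472404
```

The moment still shows the push is biased to +y. The jaw axis is about 0.012 rad off the board plane. The collar is round, so regripping with the jaws turned about -0.065 rad will bring the jaw axis parallel to the board.

Request:
{"name": "play_rows", "arguments": {"series": [{"fingers": 1, "dx": 0, "dy": 0, "dz": 0, "turn": 0}, {"fingers": -0.35, "dx": 0, "dy": 0, "dz": 0, "turn": 0}, {"fingers": -0.35, "dx": 0, "dy": 0, "dz": 0, "turn": 0}, {"fingers": -0.35, "dx": 0, "dy": 0, "dz": 0, "turn": 0}, {"fingers": -0.35, "dx": 0, "dy": 0, "dz": 1, "turn": -0.065}, {"fingers": -0.35, "dx": 0, "dy": 0, "dz": 0, "turn": 0}]}}

```text
clock: 13.73
position: [0.5638, -0.1814, 0.1705]
ee_rot: [0.046, 0.688, 0.724, 0.039]
contact_force: [-0.2, -0.6, -0.4]
width: 0.0576
```

```bash
python3 st.py; python3 -c "
from rig import *; print(get_state()['effort'])"
```

```text
13.8833 [ 0.5636 -0.1815  0.1703] F [-0.1849 -0.2948 -0.3025] M [0.0261 0.0749 0.0066] z [ 0.1205 -0.0064 -0.9927] yawx 1.6231812473251612 roll -0.02106409827270006 jaw vs roof normal 0.0011043927967166723 0.05751098633403364
[ 3.56723426e-02 -4.12117803e+01 -2.31137788e+01  2.41609197e-01
 -6.09646328e-01  3.36258970e-03]
```

Request:
{"name": "play_rows", "arguments": {"series": [{"fingers": 1, "dx": 0, "dy": 0, "dz": 0, "turn": 0}, {"fingers": 1, "dx": 0, "dy": 0, "dz": 0, "turn": 0}, {"fingers": 1, "dx": 0, "dy": 0, "dz": 0, "turn": 0}, {"fingers": 1, "dx": 0, "dy": 0, "dz": 0, "turn": 0}, {"fingers": 1, "dx": 0, "dy": 0, "dz": -1, "turn": 0}, {"fingers": 1, "dx": 0, "dy": 0, "dz": -1.3, "turn": 0}], "squeeze": 30}}

```text
clock: 14.38
position: [0.564, -0.1817, 0.1704]
ee_rot: [0.047, 0.686, 0.725, 0.04]
contact_force: [-2.7, 1.2, 8.2]
width: 0.0498
```

```bash
python3 st.py; python3 -c "
from rig import *; print(get_state()['effort'])"
```

```text
14.5333 [ 0.564  -0.1817  0.1704] F [-2.0565  1.1006  7.2478] M [ 0.1994  0.2941 -0.0204] z [ 0.1225 -0.0067 -0.9925] yawx 1.6255530057098855 roll -0.02161082365750347 jaw vs roof normal -5.8873607891493135e-05 0.050013444163771965
[ -0.0550234  -37.11378694 -21.75150454   0.16902003  -1.23516273
  -0.04116337]
```

Request:
{"name": "play_rows", "arguments": {"series": [{"fingers": 1, "dx": 0, "dy": 0, "dz": -1.6, "turn": 0}]}}

```text
clock: 14.62
position: [0.5642, -0.1817, 0.1704]
ee_rot: [0.048, 0.686, 0.725, 0.04]
contact_force: [-3.0, 1.7, 9.2]
width: 0.0504
```

```bash
python3 st.py; python3 chk.py z1.png 0 -.003 | tail -3
python3 - <<'E'
import cv2,numpy as np
from h import *
t=get_image("top"); save(t,"z1t.png",4,(320,150,440,250))
a=cv2.imread("pics/z1.png"); b=cv2.imread("pics/z1t.png"); a=cv2.resize(a[180:],None,fx=.5,fy=.5)
a=cv2.imread("pics/z1.png")[200:540,150:460]; 
c=np.zeros((400,800,3),np.uint8); c[:340,:310]=a; c[:400,315:795]=b; cv2.imwrite("pics/z2.png",c)
P=[.551,-.1825,.122,.14]
print("top pred",((proj(t,roofp(P,[[.05,.06,.003],[.05,-.06,.003],[-.038,-.06,.017],[-.038,.06,.017]]))-[320,150]+.5)*4-.5+[315,0]).round().tolist())
E
```

```text
14.7667 [ 0.5642 -0.1817  0.1704] F [-2.2669  0.3603  7.762 ] M [ 0.2622  0.3922 -0.022 ] z [ 0.1239 -0.0071 -0.9923] yawx 1.6255325651380272 roll -0.022216833550771004 jaw vs roof normal -0.0005586246290279896 0.04999377069148514
0.0 corners R,L(far)  [[389.0, 424.0], [212.0, 290.0]] mouth R,L [[271.0, 502.0], [92.0, 359.0]]
-0.003 corners R,L(far)  [[385.0, 426.0], [208.0, 292.0]] mouth R,L [[271.0, 502.0], [92.0, 359.0]]
shingle edge top corners [[303.0, 502.0], [73.0, 320.0]]
top pred [[469.0, 183.0], [604.0, 168.0], [622.0, 261.0], [483.0, 276.0]]
```

View pics/z2.png

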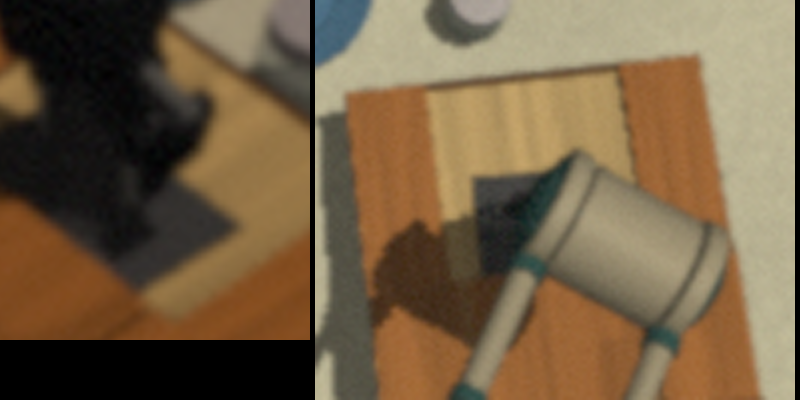

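The shingle lies as before and the plate's far edges match the prediction to within about 2–3 mm. I'll check squareness numerically by comparing the plate's side edge with the parallel side-shingle edge.

```bash
python3 - <<'E'
from h import *
d=get_image("side"); g=cv2.GaussianBlur(np.array(d["pixels"]).astype(np.float32),(0,0),.6)
P=[.551,-.1825,.122,.14]
n=roofp(P,[[0,0,1]])[0]-roofp(P,[[0,0,0]])[0]; Rr=Ro.from_euler("z",.122)*Ro.from_euler("y",.2)
def edge(y0,xs,ch,z,w=.014):
    pts=[]
    for x in xs:
        ys=np.linspace(y0-w,y0+w,57); uv=proj(d,roofp(P,np.c_[np.full(57,x),ys,np.full(57,z)])).astype(np.float32)
        v=cv2.remap(ch,uv[:,0].copy(),uv[:,1].copy(),cv2.INTER_CUBIC).ravel(); gr=np.abs(np.gradient(v)); gr[gr<.4*gr.max()]=0
        pts.append((x,(gr*ys).sum()/gr.sum()))
    p=np.array(pts); c=np.polyfit(p[:,0],p[:,1],1); r=p[:,1]-np.polyval(c,p[:,0]); k=abs(r)<2*r.std()+1e-4; c=np.polyfit(p[k,0],p[k,1],1)
    print("slope",c[0].round(4),"y at 0",c[1].round(4),"resid",r.std().round(4))
edge(-.06,np.linspace(-.02,.042,14),g[...,0],.003)
edge(-.087,np.linspace(-.015,.12,20),g[...,2],.0)
E
```

```text
slope -0.0263 y at 0 -0.0613 resid 0.0003
slope -0.0004 y at 0 -0.0827 resid 0.0003
```

The plate is 0.026 rad off square but well centred, about -1 mm in y. I'll turn it square with the grip, then regrip with the jaws in the board plane again.

Request:
{"name": "play_rows", "arguments": {"series": [{"fingers": 1, "dx": 0, "dy": 0, "dz": -0.5, "turn": 0.03}, {"fingers": 1, "dx": 0, "dy": 0, "dz": -0.5, "turn": 0.006}, {"fingers": 1, "dx": 0, "dy": 0, "dz": 0, "turn": 0}, {"fingers": -0.35, "dx": 0, "dy": 0, "dz": 0, "turn": 0}, {"fingers": -0.35, "dx": 0, "dy": 0, "dz": 0, "turn": 0}, {"fingers": -0.35, "dx": 0, "dy": 0, "dz": 0, "turn": 0}]}}

```text
clock: 15.42
position: [0.5646, -0.1815, 0.1699]
ee_rot: [0.047, 0.673, 0.737, 0.042]
contact_force: [-0.3, 1.1, 0.5]
width: 0.0578
```

```bash
cat > sq.py <<'E'
from h import *
d=get_image("side"); g=cv2.GaussianBlur(np.array(d["pixels"]).astype(np.float32),(0,0),.6)
P=[.551,-.1825,.122,.14]
def edge(name,fix,along,ch,z,ax,w=.014):
    pts=[]
    for a in along:
        s=np.linspace(fix-w,fix+w,57); L=np.c_[np.full(57,a),s,np.full(57,z)]
        if ax: L=L[:,[1,0,2]]
        uv=proj(d,roofp(P,L)).astype(np.float32)
        v=cv2.remap(ch,uv[:,0].copy(),uv[:,1].copy(),cv2.INTER_CUBIC).ravel(); gr=np.abs(np.gradient(v)); gr[gr<.4*gr.max()]=0
        pts.append((a,(gr*s).sum()/gr.sum()))
    p=np.array(pts); c=np.polyfit(p[:,0],p[:,1],1); r=p[:,1]-np.polyval(c,p[:,0])
    print(name,"slope",c[0].round(4),"at 0",c[1].round(4),"resid",r.std().round(4))
edge("side edge",-.06,np.linspace(-.02,.042,14),g[...,0],.003,0)
edge("lower edge",.05,np.linspace(-.052,-.036,6),g[...,0],.003,1)
edge("shingle lip",-.038,np.linspace(-.05,-.02,8),g[...,0],.017,1,.01)
E
python3 sq.py; python3 st.py
```

```text
side edge slope 0.0098 at 0 -0.0612 resid 0.0002
lower edge slope -0.0102 at 0 0.0519 resid 0.0004
shingle lip slope -0.0573 at 0 -0.0404 resid 0.0008
15.6167 [ 0.5647 -0.1814  0.17  ] F [ 0.0578 -0.0137 -0.0026] M [-0.0129  0.0023  0.0194] z [ 0.1258 -0.0022 -0.9921] yawx 1.6615720799094391 roll -0.017517274772686053 jaw vs roof normal -0.0073708186460563225 0.05784483150248525
```

The plate is now square to within 0.01 rad on both edges, and the collar is at about (+2, -1) mm from the hole. I'll regrip and press.

Request:
{"name": "play_rows", "arguments": {"series": [{"fingers": -0.35, "dx": 0, "dy": 0, "dz": 0.5, "turn": -0.042}, {"fingers": -0.35, "dx": 0, "dy": 0, "dz": 0, "turn": 0}, {"fingers": 1, "dx": 0, "dy": 0, "dz": 0, "turn": 0}, {"fingers": 1, "dx": 0, "dy": 0, "dz": 0, "turn": 0}, {"fingers": 1, "dx": 0, "dy": 0, "dz": 0, "turn": 0}, {"fingers": 1, "dx": 0, "dy": 0, "dz": 0, "turn": 0}, {"fingers": 1, "dx": 0, "dy": 0, "dz": -1, "turn": 0}, {"fingers": 1, "dx": 0, "dy": 0, "dz": -1.8, "turn": 0}], "squeeze": 30}}

```text
clock: 16.28
position: [0.5652, -0.1815, 0.1704]
ee_rot: [0.049, 0.688, 0.723, 0.041]
contact_force: [-4.0, 0.6, 12.9]
width: 0.0502
```

```bash
python3 sq.py; python3 st.py
```

```text
side edge slope 0.0175 at 0 -0.0614 resid 0.0002
lower edge slope 0.0321 at 0 0.0542 resid 0.0004
shingle lip slope -0.0304 at 0 -0.0394 resid 0.0006
16.4833 [ 0.5652 -0.1815  0.1705] F [-2.2216  1.1566  8.4917] M [ 0.3433  0.3644 -0.0439] z [ 0.1282 -0.0079 -0.9917] yawx 1.620506663025612 roll -0.023483686958854035 jaw vs roof normal 9.126936178807413e-05 0.049661640823493385
```

```bash
python3 st.py; python3 -c "
from rig import *; print(sign_off())"
```

```text
16.6333 [ 0.5652 -0.1815  0.1705] F [-2.0768  0.798   7.9597] M [ 0.3172  0.3854 -0.0266] z [ 0.1282 -0.0079 -0.9917] yawx 1.620486241262486 roll -0.023522698954327004 jaw vs roof normal 5.9283373577203224e-05 0.05022118140856712
the job is handed in; nothing more can be done
None
```

The flashing is on the roof board with its long apron under the lapped shingle. I handed the job in at 16.6 s with the gripper still holding the collar and pressing down. No verdict came back.

I picked the dark flashing up by its collar and pressed it onto the lower bare board until it lay along the slope. I then slid it up about 65 mm and eased it back about 2 mm.

**Two departures from a single continuous grip:** I loosened and regripped the collar three times.
- The first two were because the wrist moment showed the plate bearing on its left (+y) edge. The flashing stayed put when released.
- The third came after I turned the plate square, so I could line the jaws up with the board again.

**Last checks:**
- **Collar over hole:** the collar is about 2–3 mm down-slope and 1 mm sideways from the hole centre, and there is 8 mm to spare. I worked this out from the plate's edges, because the arm hid the hole itself.
- **Square:** the plate's side edge was within about 0.02 rad of square. The lower-edge reading disagreed, at 0.03 rad the other way, but only a short piece of that edge shows.
- **Push:** a steady 8 N or so on the wrist, which is about 10 N on the board with the flashing's weight. The centre of pressure is about 20 mm off the collar axis, well inside the plate, so I take it to be flat.
- **Shingle:** it looked undisturbed in the pictures, but I had no direct reading of its lift. A late measurement of its edge line was too noisy to use.
- **Other things:** the jar, blue plate and purple look-alike were where they started in the views I took. I did not check the hammer and pot at the end.

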